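Tip a blank into the dowelling jig, push it home and lock the cam

TASK

The wooden blank stands on end at the open end of the dowelling jig. Push it over with the fingertips near its top, from where it stands, so that it falls flat onto the dark bed between the fence and the cam; then push it along the bed until its end is home against the guide block, and last swing the cam lever round with a fingertip until the cam has driven the blank against the fence and holds it firmly. Nothing is to be picked up or lifted, and the other things on the bench stay where they are.

Things in the scene. Friction and masses are not known exactly. Their poses are not given: they have to be found in the camera images.
- jig: Plywood dowelling jig screwed to the bench: base 18 mm thick, jig x -155..127, y -73..93 mm, with a dark bed liner, a dark fence on one side, a dark guide block with two steel drill bushes across one end, and a cam with lever on the other side. Origin on the bench top. x runs along the bed from the open end (where the blank stands) to the guide block, y from fence to cam, z up.
- bed_corner (a point): Inner corner of the bed on the base's top (18 mm above the bench), where the fence's face meets the guide block's face: jig [91, -43, 18] mm, axes as the jig. The fence runs back to jig x = -50 mm, then a flared lead-in to -70; its top is 28 mm above the base. The guide block is 50 mm high above the base, jig y -65..39 mm.
- blank: Loose pale wooden blank, 62 (its x) x 140 (y) x 38 mm (z), 0.1 to 0.4 kg. Origin: middle of the 62 x 140 face that looks to the guide block. Starts on end on the base, y up, z away from the guide block, that face at jig x -81..-67 mm. Pushed near its top it tips about that face's lower edge and falls flat on it, y along jig x, z up, some 10 to 35 mm short of the block; pushed low it slides.
- blank_centre (a point): Middle of the blank.
- blank_foot (a point): Middle of the blank's 62 x 38 mm end that is down at first; once it lies, the end to push on. A push of about 10 N in its middle also squares the blank to the guide block.
- blank_head (a point): Middle of its other 62 x 38 mm end, up at first, that comes to the guide block.
- cam_turn (a joint): Angle of the wooden cam lever, 0 to 1.62 rad, growing counter-clockwise from above. At 0 it points away from the bed along jig y (open; starts at 0 to 0.12); at 1.62 it lies along the bed, pointing to jig -x. Turns with 2 to 3 N at the knob and stays where left; near 1.55 the cam meets a blank that lies on the fence and stiffens: 8 to 15 N at the knob wedges it fast (1.58 to 1.62). No spring back.
- cam: Wooden cam with its lever, one piece turning on a steel pivot. The cam is an eccentric disc 48 mm across, 5..29 mm above the base's top, its centre 12 mm off the pivot; it drives the blank towards fence and guide block. Origin on the pivot at the base's top; axes as the jig's when the angle is 0.
- lever_axis (a point): Pivot of the lever, at mid-height of its bar, 52.5 mm above the bench; at jig [30, 48, 52.5] mm.
- lever_knob (a point): Middle of the upright red knob (22 mm across, 22 mm high, 58..80 mm above the bench), 94 mm from the pivot near the lever's end. The bar below it is 20 mm wide, 47..58 mm above the bench, and reaches 108 mm from the pivot.
- dowel_jar: Bystander: glass jar of dowels with a red lid, 63x63x85 mm; origin in the middle of its underside. Leave it alone.
- glue: Bystander: yellow glue bottle, 63x63x190 mm; origin in the middle of its underside. Leave it alone.
- pliers: Bystander: red-handled pliers, 44x176x12 mm; origin in the middle of its underside. Leave it alone.
- square: Bystander: combination square, 83x250x19 mm; origin in the middle of its underside. Leave it alone.
- tape_measure: Bystander: yellow tape measure, 38x80x67 mm; origin in the middle of its underside. Leave it alone.
- mallet: Bystander: wooden mallet, 110x248x70 mm; origin in the middle of its underside. Leave it alone.
- driver: Bystander: red screwdriver, 26x219x26 mm; origin in the middle of its underside. Leave it alone.
- masking_tape: Bystander: roll of masking tape, 101x101x36 mm; origin in the middle of its underside. Leave it alone.
There are look-alikes about, which are no part of the job. There is more than one size of the blank; the one meant has the size given above.

How it is judged:
By the outcome, as a careful person would: the job done as asked, in the order asked, and still so for the second after the job is handed in, with the robot touching nothing.
It also fails if it takes over 61 s, if anything falls off the work surface, if the arm or the gripper's body presses on something with over 40 N, if the wrist force passes 120 N, or if a joint passes its speed limit or range.

ROBOT

A 6-joint arm with a two-finger parallel gripper is mounted at the origin on a cart in front of the work surface, level with it; the furniture and walls round the work are solid. World frame = base frame: x ahead of the robot, y to its left, z up, the work surface at z = 0. Lengths are in mm, angles in rad, forces in N, time in s.
With the tool pointing down it reaches from about 200 to 875 mm from the base axis. Payload 3.4 kg.
Tool frame: the origin (TCP) lies between the finger pads; the fingertips stand 14 mm ahead of it and the grasp point (between the pads) lies 5 mm behind it; z points along the fingers, y is the line along which they close (so a half turn about z gives the same grasp; the last joint's range is limited). The gripper opens to 94 mm and grips with 3 to 60 N. Pads are 16 mm wide; open, the fingers measure 119 mm over their backs; the gripper's body (75 mm by 177 mm) begins 78 mm behind the grasp point.
Start: joints at [-0.121, 0.276, 1.505, -0, 1.361, -0.121], TCP at [575.034, -0.01, 219.493] pointing down, gripper open.
Joint ranges: [-2.89, 2.89], [-0.75, 2.08], [0.22, 2.7], [-1.18, 4.32], [0.11, 2.71], [-2.7, 2.7]. Speed limits (rad/s): [2.57, 2.57, 3.14, 3.14, 3.14, 3.14].

INTERFACE

Orientations are given as a unit quaternion [x, y, z, w].
In Python, from bench import get_state, get_image, get_calibration, job_done gives the robot as it stands.
- The arm moves only by the shell command python3 -m crank 'ROWS'. ROWS is JSON, a list of rows, each an object with "fingers": the closure in counts, from 0 (fully open) to 255 (shut); "slide": the shift along the tool's x, y, z in cm, a list of three; "turn": the turn about the tool's z in degrees. A call has 1 to 5 rows; each row is the pose to reach, as a shift and turn from the pose commanded when the call began, along the tool's axes at that moment; what a row does not reach only later rows make up. A row lasts 1/12 s, in which the tool goes at most 41.7 mm and 7.16 degrees, less where a joint would pass 70% of its speed; a pose out of reach is approached as far as the arm can. A call with a gripper value outside its range is refused whole. The fingers move at their own pace and stop on an object; the grip force is fixed at half the most. Time passes only in rows, so rows that repeat a pose let the fingers close. It gives the time, the measured TCP pose, the force, the opening and the grip force at its end, in the units of the state.
- get_state(): the state, without advancing time (a new reading comes with each control period).
- get_image(name): name is "scene" or "side" or "wrist"; returns (picture, depth): 384x512x3 uint8, red, green, blue; 384x512 float32, mm along the optical axis (not along the pixel's ray), 0 where there is no reading.
- get_calibration(name): a dict with "fx", "fy", "cx", "cy" (pixels), "R" (3x3) and "t" (3): a world point X has camera coordinates R X + t; the wrist camera has in their place "tool_from_camera" (4x4, takes a point from camera to tool coordinates, whose origin is the TCP and whose axes are the flange's). Camera axes: x right, y down, z forward; pixel columns grow to the right and rows downward; lengths in mm; the calibration is good to about 2 mm. A picture is of the moment at which its call begins: read the wrist's pose just before it. get_calibration takes no time and is no camera call.
- job_done(): hands the job in; it is judged then, once.
The state is a dict: "clock": time; "joints": joint angles; "qvel": joint speeds; "tau": joint torques, N m; "position": TCP position; "orientation": TCP orientation; "wrist_force": force on the tool from outside, world axes, zero at the start; "ft_torque": the same for the moment, N m; "opening": finger opening in mm; "finger_force": force on a finger pad.
Only numpy, scipy, OpenCV 4.12 (cv2) and the standard library are available. Lean on these libraries where they do the work, as an engineer would, in place of code of your own. Each camera call takes 0.05 s, during which the arm holds its last target. There are 200 camera calls.

## Working session

There is one attempt and no reset: what is moved stays moved. The work goes in short steps, Python scripts to look and compute and a shell command to move; the robot and the scene stay as the last step left them, time stands still between calls to the robot, and variables do not carry over. Pictures are saved under pics/ and viewed, at most 10 in all, crops included, and the job is handed in when it is done.

```bash
mkdir -p pics; ls; cat > h.py <<'E'
import numpy as np, cv2
from bench import get_state, get_image, get_calibration
from scipy.spatial.transform import Rotation as Ro
def cam(n):
    s=get_state(); c=get_calibration(n); im,d=get_image(n)
    K=(c['fx'],c['fy'],c['cx'],c['cy'])
    if n=='wrist':
        T=np.array(c['tool_from_camera']); Rt=Ro.from_quat(s['orientation']).as_matrix()
        R=Rt@T[:3,:3]; o=Rt@T[:3,3]+np.array(s['position'])
    else:
        R=np.array(c['R']).T; o=-R@np.array(c['t'])
    return im,d,K,R,o
def pts(d,K,R,o):
    v,u=np.indices(d.shape); 
    p=np.stack([(u-K[2])/K[0]*d,(v-K[3])/K[1]*d,d],-1)
    return p@R.T+o
def ray(u,v,z,K,R,o):
    r=R@np.array([(u-K[2])/K[0],(v-K[3])/K[1],1]); return o+r*(z-o[2])/r[2]
E
python3 - <<'E'
from h import *
s=get_state();print(s)
ims=[]
for n in('scene','side','wrist'):
    im,d,K,R,o=cam(n); np.savez('/tmp/'+n,im=im,d=d,K=K,R=R,o=o); print(n,o,R[:,2])
    cv2.imwrite(f'pics/{n}0.png',cv2.cvtColor(im,cv2.COLOR_RGB2BGR))
E
```

```text
pics
{'clock': 0.0, 'joints': array([-1.21003809e-01,  2.76568101e-01,  1.50610508e+00,  1.44481305e-06,
        1.36070213e+00, -1.21002056e-01]), 'qvel': array([ 0.00051892, -0.00031609, -0.00076087, -0.00104543, -0.00071044,
        0.00187996]), 'tau': array([ 1.66144628e-04, -4.04588020e+01, -2.37234324e+01,  7.02253589e-02,
        3.46444664e-02, -1.77189750e-04]), 'position': array([5.74461393e+02, 5.84499813e-02, 2.18631243e+02]), 'orientation': array([ 7.07107227e-01,  7.07105774e-01, -5.49024777e-04, -7.02172980e-04]), 'wrist_force': array([-0.61512106, -0.96530761,  0.55784363]), 'ft_torque': array([-0.00190763,  0.0194363 , -0.01440087]), 'finger_force': 0.0, 'opening': 93.71312368595827}
scene [ 158.53362325  674.6986822  1054.03546271] [ 0.35676842 -0.52981675 -0.76942219]
side [-145.8044442  -519.58013319 1594.19153926] [ 0.4143673   0.29939947 -0.85945314]
wrist [575.51974354  71.57822677 383.19562009] [-0.00196996 -0.24969771 -0.96832183]
```

View pics/scene0.png

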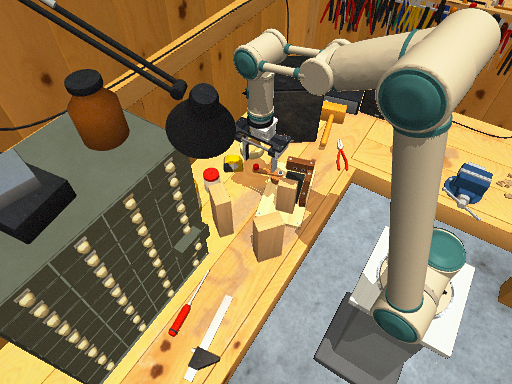

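View pics/side0.png

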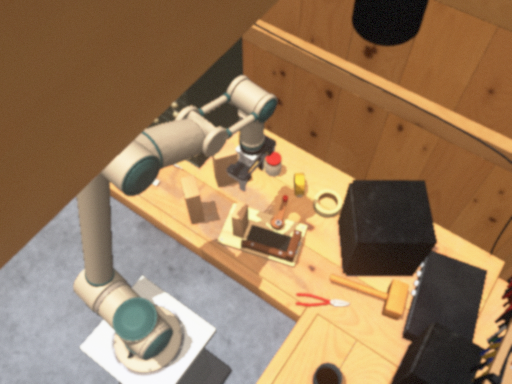

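The two pictures show three upright pale blocks: A in the jig at scene (287,193) / side (240,219); look-alikes B at scene (222,210) and C at scene (268,237) / side (192,200). A stands at the jig's open end, so A is the candidate. I'll check its size from depth and look at a crop.

```bash
python3 - <<'E'
from h import *
for n in('scene','side'):
    f=np.load(f'/tmp/{n}.npz'); P=pts(f['d'],f['K'],f['R'],f['o']); im=f['im']
    for nm,u,v in (dict(scene=[('A',287,193),('B',222,210),('C',268,237),('base',275,213),('knob',256,167),('jar',211,175)],side=[('A',240,219),('B',222,170),('C',192,200),('base',228,243),('knob',284,199),('pivot',277,222)])[n]): print(n,nm,P[v,u].round())
    z=P[...,2]
    roi=(P[...,0]>350)&(P[...,0]<800)&(P[...,1]>-450)&(P[...,1]<400)&(f['d']>0)
    hh=roi&(z>120)&(z<200)
    k,lab,st,ce=cv2.connectedComponentsWithStats((hh&(z>130)).astype('uint8'))
    for i in range(1,k):
        if st[i,4]>15:
            q=P[lab==i]; print(n,st[i],q.mean(0).round(),np.percentile(q,[2,98],axis=0).round().tolist())
f=np.load('/tmp/scene.npz');a=cv2.resize(f['im'][140:240,235:335],(600,600),interpolation=2)
cv2.imwrite('pics/c1.png',a[...,::-1])
f=np.load('/tmp/side.npz');a=cv2.resize(f['im'][180:270,210:320],(770,630),interpolation=2)
cv2.imwrite('pics/c2.png',cv2.resize(a,(730,597))[...,::-1])
E
```

```text
scene A [465.  -3. 128.]
scene B [594. 183. 152.]
scene C [427. 182. 139.]
scene base [439. 125. 186.]
scene knob [641. -87.  76.]
scene jar [752.  42.  86.]
scene [273 104  50  17 662] [ 616. -346.  166.] [[545.0, -399.0, 132.0], [689.0, -295.0, 199.0]]
scene [277 177  21  18 267] [473. -13. 152.] [[443.0, -39.0, 133.0], [504.0, 6.0, 161.0]]
scene [194 179   4  10  19] [737. 140. 144.] [[729.0, 129.0, 133.0], [751.0, 151.0, 151.0]]
scene [208 182  24  35 561] [615. 165. 176.] [[579.0, 122.0, 133.0], [663.0, 198.0, 190.0]]
scene [253 211  32  31 724] [435. 169. 175.] [[398.0, 124.0, 132.0], [479.0, 206.0, 190.0]]
scene [174 221  31  31 335] [616. 316. 159.] [[592.0, 278.0, 151.0], [634.0, 365.0, 195.0]]
scene [172 226  38  39 374] [578. 349. 176.] [[561.0, 279.0, 140.0], [609.0, 398.0, 199.0]]
side A [451. -40. 157.]
side B [595. 148. 106.]
side C [412. 130. 167.]
side base [409. -13.  13.]
side knob [637. -93.  79.]
side pivot [ 556. -120.   61.]
side [208 103  21  25 218] [750. 272. 167.] [[695.0, 268.0, 131.0], [799.0, 276.0, 199.0]]
side [212 143  26  26 430] [615. 144. 172.] [[576.0, 114.0, 133.0], [660.0, 175.0, 193.0]]
side [180 175  21  33 452] [431. 152. 178.] [[397.0, 116.0, 135.0], [474.0, 199.0, 194.0]]
side [342 197  30  65 438] [ 593. -374.  166.] [[543.0, -447.0, 131.0], [702.0, -283.0, 198.0]]
side [231 202  17  22 254] [470. -22. 154.] [[440.0, -43.0, 132.0], [503.0, 2.0, 164.0]]
```

View pics/c1.png

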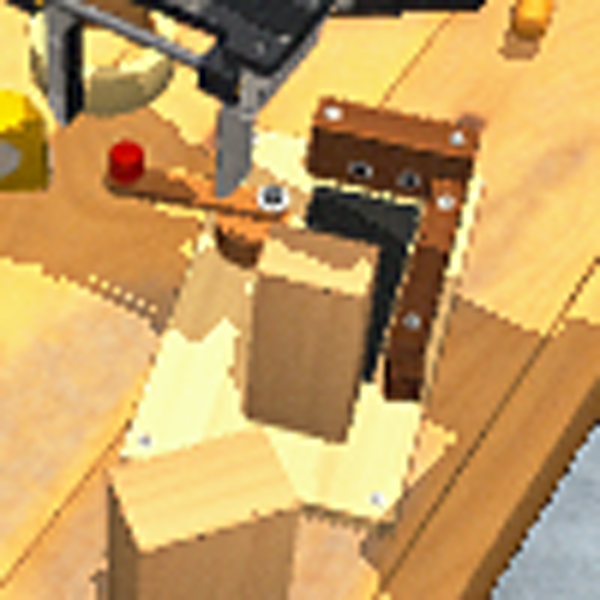

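View pics/c2.png

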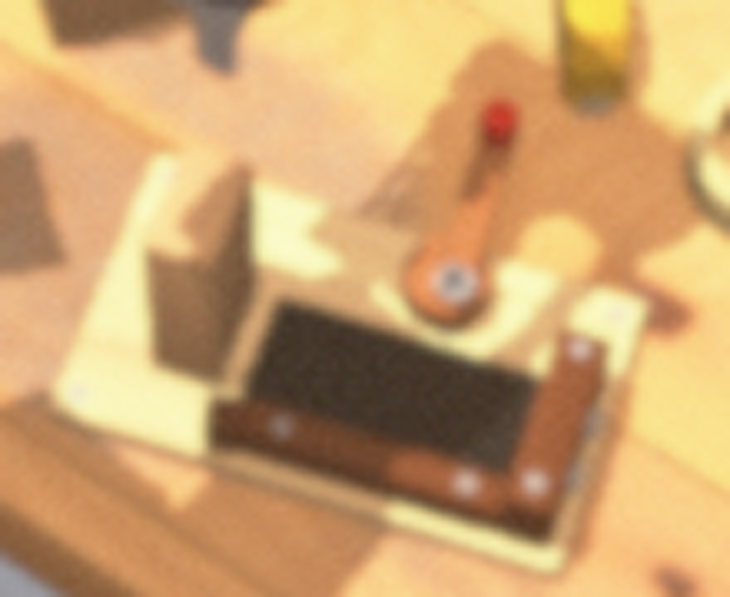

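Crops: A is the block on the plywood base facing the dark bed, c1 (310,340), c2 (200,270); its top is ~160 mm high = 18+140, while B and C are taller (~190 mm) and off the jig. The pivot washer is at c1 (273,197)/c2 (455,283), the knob at c1 (127,162)/c2 (499,120).

```bash
python3 - <<'E'
from h import *
F={n:np.load(f'/tmp/{n}.npz') for n in('scene','side')}
g=lambda n:(F[n]['K'],F[n]['R'],F[n]['o'])
c1=lambda x,y:(235+x/6-.4,140+y/6-.4); c2=lambda x,y:(210+x/6.636-.4,180+y/6.636-.4)
obs=[]
for nm,j,p in [('--',(-155,-73),(55,400)),('-+',(-155,93),(155,155)),('++',(127,93),(648,300)),('+-',(127,-73),(562,568))]:
    w=ray(*c2(*p),18,*g('side'));print(nm,w.round());obs.append((j,w[:2]))
for nm,j,p in [('--',(-155,-73),(377,523)),('+-',(127,-73),(482,130))]:
    w=ray(*c1(*p),18,*g('scene'));print('scene',nm,w.round());obs.append((j,w[:2]))
def tri(a,b):
    A=[];B=[]
    for n,(u,v) in(('scene',a),('side',b)):
        K,R,o=g(n); r=R@np.array([(u-K[2])/K[0],(v-K[3])/K[1],1]);r/=np.linalg.norm(r);M=np.eye(3)-np.outer(r,r);A.append(M);B.append(M@o)
    return np.linalg.lstsq(np.vstack(A),np.hstack(B),rcond=None)[0]
pv=tri(c1(273,197),c2(455,283)); kn=tri(c1(127,150),c2(499,112)); print('pivot',pv.round(),'knobtop',kn.round())
obs.append(((30,48),pv[:2]))
J=np.array([o[0] for o in obs],float);W=np.array([o[1] for o in obs])
Jc=J-J.mean(0);Wc=W-W.mean(0)
th=np.arctan2((Jc[:,0]*Wc[:,1]-Jc[:,1]*Wc[:,0]).sum(),(Jc*Wc).sum());Rm=np.array([[np.cos(th),-np.sin(th)],[np.sin(th),np.cos(th)]])
t=W.mean(0)-Rm@J.mean(0);print('th',th,np.degrees(th),'t',t,'res',(W-(J@Rm.T+t)).round(1).tolist())
print('knob jig',Rm.T@(kn[:2]-t))
for n in F:
    P=pts(F[n]['d'],*g(n)); m=(P[...,2]>150)&(P[...,2]<170)&(abs(P[...,0]-470)<60)&(abs(P[...,1]+20)<50)
    q=(P[m][:,:2]-t)@Rm; print(n,'A top jig',m.sum(),np.percentile(q,[3,50,97],axis=0).round().tolist(),P[m][:,2].mean())
E
```

```text
-- [397.  21.  18.]
-+ [547.  67.  18.]
++ [ 628. -203.   18.]
+- [ 471. -249.   18.]
scene -- [399.  27.  18.]
scene +- [ 488. -285.   18.]
pivot [ 557. -124.   61.] knobtop [645. -91.  83.]
th -1.276102426172775 -73.11528324610472 t [ 508.24464271 -111.5776763 ] res [[3.3, 5.6], [-5.1, 3.2], [-6.1, 3.3], [-3.8, 5.1], [5.2, 11.2], [12.3, -31.2], [-5.8, 2.7]]
knob jig [ 20.2286293 136.7631341]
scene A top jig 189 [[-117.0, -34.0], [-101.0, -4.0], [-79.0, 24.0]] 157.37358550050646
side A top jig 204 [[-116.0, -37.0], [-99.0, -8.0], [-80.0, 24.0]] 157.26127605174753
```

View pics/wrist0.png

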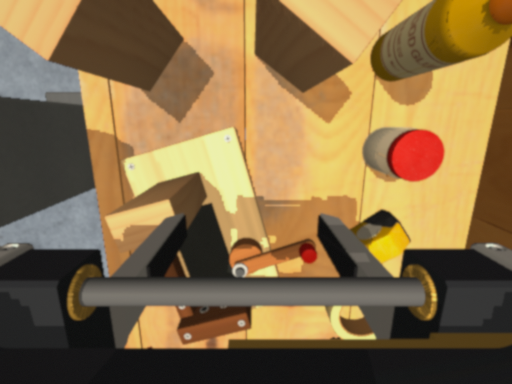

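The wrist view shows the jig: base corners at (125,159) and (235,128), blank top edge (107,215)-(195,175), pivot washer (240,270), knob (309,253). I'll drop the poor scene corner and refit with these.

```bash
python3 - <<'E'
from h import *
F={n:np.load(f'/tmp/{n}.npz') for n in('scene','side','wrist')}
g=lambda n:(F[n]['K'],F[n]['R'],F[n]['o'])
obs=[((-155,-73),(397,21)),((-155,93),(547,67)),((127,93),(628,-203)),((127,-73),(471,-249)),((-155,-73),(399,27)),((30,48),(557,-124))]
w=g('wrist')
for j,u,v,z in [((-155,-73),125,159,18),((-155,93),235,128,18),((30,48),240,270,61)]:
    p=ray(u,v,z,*w);print(j,p.round(1));obs+=[(j,p[:2])]*2
J=np.array([o[0] for o in obs],float);W=np.array([o[1] for o in obs])
Jc=J-J.mean(0);Wc=W-W.mean(0)
th=np.arctan2((Jc[:,0]*Wc[:,1]-Jc[:,1]*Wc[:,0]).sum(),(Jc*Wc).sum());Rm=np.array([[np.cos(th),-np.sin(th)],[np.sin(th),np.cos(th)]])
t=W.mean(0)-Rm@J.mean(0);print('th',np.degrees(th),'t',t,'res',(W-(J@Rm.T+t)).round(1).tolist())
np.savez('/tmp/jig',Rm=Rm,t=t)
k=ray(309,253,80,*w);print('knob',k,Rm.T@(k[:2]-t))
for n in F:
    P=pts(F[n]['d'],*g(n)); m=(P[...,2]>150)&(P[...,2]<170)&(abs(P[...,0]-470)<60)&(abs(P[...,1]+20)<50)
    if n=='wrist':
        m[:, :100]=0
    r=cv2.minAreaRect(P[m][:,:2].astype('float32'));q=Rm.T@(np.array(r[0])-t); print(n,'A top',r,'jig',q,P[m][:,2].mean())
for a in [(-155,0),(-100,-8),(-70,-8),(91,-43)]: print(a,Rm@a+t)
E
```

```text
(-155, -73) [400.6  21.8  18. ]
(-155, 93) [552.6  63.4  18. ]
(30, 48) [ 559.2 -122.8   61. ]
th -74.71892666094982 t [ 506.12392309 -107.56590862] res [[2.1, -1.7], [-8.0, 0.5], [-1.3, 2.6], [1.8, 0.3], [4.1, 4.3], [-3.3, -0.1], [5.8, -0.9], [5.8, -0.9], [-2.4, -3.0], [-2.4, -3.0], [-1.1, 1.0], [-1.1, 1.0]]
knob [646.75597718 -87.41001977  80.        ] [ 17.6209302  140.97211536]
scene A top ((474.5820007324219, -18.2022705078125), (61.03654098510742, 44.37705993652344), 14.884943962097168) jig [-94.5171576   -6.87456193] 157.37358550050646
side A top ((472.3044738769531, -19.658226013183594), (67.05870819091797, 38.60517120361328), 16.508771896362305) jig [-93.71293033  -9.45528925] 157.26127605174753
wrist A top ((476.8666687011719, -20.543760299682617), (62.81308364868164, 38.10914993286133), 15.403535842895508) jig [-91.65631795  -5.28777943] 157.17919944666846
(-155, 0) [465.27298941  41.9539938 ]
(-100, -8) [472.05132576 -13.20989073]
(-70, -8) [479.95795808 -42.14922668]
(91, -43) [ 488.62765962 -206.68140067]
```

Depth confirms A: 62 × 38 mm top at z≈157, front face at jig x ≈ -74, square to the jig. Next I shut the fingers and move behind it, turned to the jig's axes.

```bash
python3 -m crank '[{"fingers":255,"slide":[2.6,-11.2,0],"turn":-15.3},{"fingers":255,"slide":[2.6,-11.2,0],"turn":-15.3},{"fingers":255,"slide":[2.6,-11.2,0],"turn":-15.3},{"fingers":255,"slide":[2.6,-11.2,0],"turn":-15.3},{"fingers":255,"slide":[2.6,-11.2,0],"turn":-15.3}]'
python3 -m crank '[{"fingers":255,"slide":[0,0,3.5],"turn":0},{"fingers":255,"slide":[0,0,7],"turn":0},{"fingers":255,"slide":[0,0,7],"turn":0},{"fingers":255,"slide":[0,0,7],"turn":0},{"fingers":255,"slide":[0,0,7],"turn":0}]'
cat >> h.py <<'E'
f=np.load('/tmp/jig.npz');Rm,t=f['Rm'],f['t']
def where():
    s=get_state();p=s['position'];Rt=Ro.from_quat(s['orientation']).as_matrix()
    print('clock',s['clock'],'tcp jig',(Rm.T@(p[:2]-t)).round(1),p[2].round(1),'toolx in jig deg',np.degrees(np.arctan2(*(Rm.T@Rt[:2,0])[::-1])).round(1),'F jig',(Rm.T@s['wrist_force'][:2]).round(1),s['wrist_force'][2].round(1),'open',round(s['opening'],1))
E
python3 -c "from h import *;where()"
```

```text
clock: 0.57
position: [461.8, 26.3, 219.7]
orientation: [0.607, 0.795, 0.0, 0.0]
wrist_force: [0.7, -0.1, -0.0]
opening: 64.0
finger_force: 0.0
clock: 0.98
position: [465.1, 25.7, 150.6]
orientation: [0.607, 0.795, 0.001, 0.001]
wrist_force: [-0.3, 0.4, 0.0]
opening: 30.9
finger_force: 0.0
clock 0.9833 tcp jig [-139.3   -4.5] 150.6 toolx in jig deg 180.0 F jig [-0.5 -0.1] 0.0 open 30.9
```

```bash
python3 -m crank '[{"fingers":255,"slide":[-0.5,0,0],"turn":0},{"fingers":255,"slide":[-1,0,0],"turn":0},{"fingers":255,"slide":[-1.5,0,0],"turn":0},{"fingers":255,"slide":[-2,0,0],"turn":0},{"fingers":255,"slide":[-2.5,0,0],"turn":0}]'
python3 -m crank '[{"fingers":255,"slide":[-0.5,0,0],"turn":0},{"fingers":255,"slide":[-1,0,0],"turn":0},{"fingers":255,"slide":[-1.5,0,0],"turn":0},{"fingers":255,"slide":[-2,0,0],"turn":0},{"fingers":255,"slide":[-2.5,0,0],"turn":0}]'
python3 - <<'E'
from h import *
where()
im,d,K,R,o=cam('scene');P=pts(d,K,R,o)
m=(P[...,2]>120)&(P[...,2]<175)&(abs(P[...,0]-480)<60)&(abs(P[...,1]+30)<60)
print(m.sum(),np.percentile((P[m][:,:2]-t)@Rm,[3,50,97],axis=0).round(),np.percentile(P[m][:,2],[3,97]))
E
```

```text
clock: 1.4
position: [470.1, 1.2, 150.1]
orientation: [0.607, 0.795, 0.0, 0.0]
wrist_force: [0.1, -0.1, 0.7]
opening: 0.6
finger_force: 0.2
clock: 1.82
position: [476.3, -22.8, 149.4]
orientation: [0.607, 0.795, -0.0, 0.0]
wrist_force: [0.1, -0.0, 0.3]
opening: 0.6
finger_force: 0.0
clock 1.8167 tcp jig [-89.6  -6.4] 149.4 toolx in jig deg -180.0 F jig [0.  0.1] 0.3 open 0.6
231 [[-100.  -37.]
 [ -78.  -16.]
 [ -44.   23.]] [122.82514015 171.40217371]
```

```bash
python3 -m crank '[{"fingers":255,"slide":[-0.5,0,0],"turn":0},{"fingers":255,"slide":[-1,0,0],"turn":0},{"fingers":255,"slide":[-1.5,0,0],"turn":0},{"fingers":255,"slide":[-2,0,0],"turn":0},{"fingers":255,"slide":[-2.5,0,0],"turn":0}]'
python3 -m crank '[{"fingers":255,"slide":[0,0,0],"turn":0},{"fingers":255,"slide":[0,0,0],"turn":0},{"fingers":255,"slide":[0,0,0],"turn":0},{"fingers":255,"slide":[0,0,0],"turn":0},{"fingers":255,"slide":[0,0,0],"turn":0}]'
python3 - <<'E'
from h import *
where()
im,d,K,R,o=cam('scene')
a=cv2.resize(im[140:240,235:335],(500,500),interpolation=2)
im,d,K,R,o=cam('side')
b=cv2.resize(im[180:270,210:320],None,fx=5,fy=5,interpolation=2)
b=cv2.resize(b,(290,237)) if 0 else b
c=np.zeros((500,300,3),'uint8');b=cv2.resize(b,(300,245));c[:245]=b
cv2.imwrite('pics/fall.png',np.hstack([a,c])[...,::-1])
E
```

```text
clock: 2.28
position: [483.0, -46.8, 149.5]
orientation: [0.607, 0.795, 0.0, 0.0]
wrist_force: [-0.1, 0.8, 0.2]
opening: 0.5
finger_force: 0.0
clock: 2.7
position: [482.7, -46.1, 149.5]
orientation: [0.607, 0.795, 0.0, -0.0]
wrist_force: [0.4, 0.4, 0.3]
opening: 0.6
finger_force: 0.0
clock 2.7 tcp jig [-65.4  -6.4] 149.5 toolx in jig deg -180.0 F jig [-0.3  0.5] 0.3 open 0.6
```

View pics/fall.png

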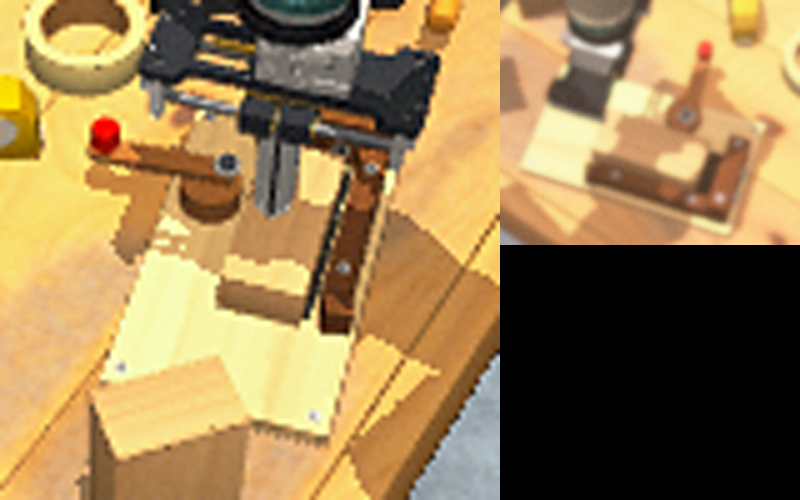

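It has fallen flat between fence and cam: foot end at (260,295), still short of the guide block. I'll back off a little while still high, and measure the foot.

```bash
python3 -m crank '[{"fingers":255,"slide":[2,0,0],"turn":0},{"fingers":255,"slide":[3.8,0,0],"turn":0},{"fingers":255,"slide":[3.8,0,0],"turn":0},{"fingers":255,"slide":[3.8,0,0],"turn":0}]'
cat >> h.py <<'E'
def blank():
    for n in('scene','side','wrist'):
        im,d,K,R,o=cam(n);P=pts(d,K,R,o);q=np.concatenate([(P[...,:2]-t)@Rm,P[...,2:]],-1)
        m=(q[...,2]>50)&(q[...,2]<62)&(q[...,0]>-110)&(q[...,0]<89)&(q[...,1]>-42)&(q[...,1]<26)&(d>0)
        if m.sum()<20: print(n,m.sum());continue
        r=cv2.minAreaRect(q[m][:,:2].astype('float32'));print(n,m.sum(),np.percentile(q[m],[2,98],axis=0).round(1).tolist(),r)
E
python3 -c "
from h import *
where();blank()"
```

```text
clock: 3.13
position: [472.7, -9.3, 149.6]
orientation: [0.606, 0.796, -0.0, 0.0]
wrist_force: [0.4, 0.9, 0.3]
opening: 0.6
finger_force: 0.0
clock 3.1333 tcp jig [-103.6   -6.4] 149.6 toolx in jig deg -179.9 F jig [-0.8  0.7] 0.3 open 0.6
scene 293 [[-72.6, -37.4, 51.0], [57.6, 22.5, 60.0]] ((-4.712760925292969, -6.870363235473633), (61.65138244628906, 137.50653076171875), 89.77127838134766)
side 610 [[-70.1, -39.3, 50.3], [64.0, 22.0, 61.2]] ((-3.6716079711914062, -8.205890655517578), (140.83538818359375, 66.33454895019531), 0.06137808784842491)
wrist 593 [[-70.7, -35.8, 51.1], [63.5, 24.5, 56.8]] ((-1.0751953125, -5.653497695922852), (140.437744140625, 61.97893524169922), 0.018746765330433846)
```

```bash
python3 -m crank '[{"fingers":255,"slide":[0,0,3.5],"turn":0},{"fingers":255,"slide":[0,0,7],"turn":0},{"fingers":255,"slide":[0,0,10.4],"turn":0},{"fingers":255,"slide":[0,0,10.4],"turn":0},{"fingers":255,"slide":[0,0,10.4],"turn":0}]'
python3 -m crank '[{"fingers":255,"slide":[-0.6,0,0],"turn":0},{"fingers":255,"slide":[-1.2,0,0],"turn":0},{"fingers":255,"slide":[-1.8,0,0],"turn":0},{"fingers":255,"slide":[-2.4,0,0],"turn":0},{"fingers":255,"slide":[-2.8,0,0],"turn":0}]'
python3 -m crank '[{"fingers":255,"slide":[-0.3,0,0],"turn":0},{"fingers":255,"slide":[-0.6,0,0],"turn":0},{"fingers":255,"slide":[-0.9,0,0],"turn":0},{"fingers":255,"slide":[-1.2,0,0],"turn":0},{"fingers":255,"slide":[-1.5,0,0],"turn":0}]'
python3 -c "
from h import *
where()"
```

```text
clock: 3.7
position: [471.8, -10.1, 44.5]
orientation: [0.607, 0.795, -0.001, -0.002]
wrist_force: [0.8, -0.6, 0.3]
opening: 0.7
finger_force: 0.0
clock: 4.12
position: [481.1, -37.3, 46.6]
orientation: [0.607, 0.795, 0.001, 0.001]
wrist_force: [-0.2, 2.7, 0.7]
opening: 0.5
finger_force: 1.2
clock: 4.53
position: [484.0, -51.2, 45.4]
orientation: [0.607, 0.795, -0.0, -0.0]
wrist_force: [-0.6, 2.1, 1.3]
opening: 0.2
finger_force: 1.2
clock 4.5333 tcp jig [-60.2  -6.5] 45.4 toolx in jig deg -180.0 F jig [-2.2  0. ] 1.3 open 0.2
```

Sliding at ~2 N; a few mm to go, so small steps until the force rises.

```bash
python3 -m crank '[{"fingers":255,"slide":[-0.1,0,0],"turn":0},{"fingers":255,"slide":[-0.2,0,0],"turn":0},{"fingers":255,"slide":[-0.3,0,0],"turn":0},{"fingers":255,"slide":[-0.3,0,0],"turn":0}]'
python3 -c "
from h import *
where()"
```

```text
clock: 4.87
position: [484.1, -51.8, 45.4]
orientation: [0.607, 0.794, 0.001, -0.002]
wrist_force: [-1.5, 9.8, 5.2]
opening: 0.6
finger_force: 4.6
clock 4.8667 tcp jig [-59.6  -6.6] 45.4 toolx in jig deg 179.9 F jig [-9.9  1.1] 5.2 open 0.6
```

```bash
python3 -m crank '[{"fingers":255,"slide":[-0.1,0,0],"turn":0},{"fingers":255,"slide":[-0.2,0,0],"turn":0},{"fingers":255,"slide":[-0.2,0,0],"turn":0}]'
python3 -c "
from h import *
where()"
```

```text
clock: 5.12
position: [483.8, -52.0, 45.5]
orientation: [0.608, 0.794, 0.002, -0.003]
wrist_force: [-2.2, 13.6, 8.2]
opening: 0.4
finger_force: 7.1
clock 5.1167 tcp jig [-59.5  -6.9] 45.5 toolx in jig deg 179.9 F jig [-13.7   1.5] 8.2 open 0.4
```

```bash
python3 -m crank '[{"fingers":255,"slide":[1,0,0],"turn":0},{"fingers":255,"slide":[2.5,0,0],"turn":0},{"fingers":255,"slide":[2.5,0,-3.5],"turn":0},{"fingers":255,"slide":[2.5,0,-7.5],"turn":0},{"fingers":255,"slide":[2.5,0,-11],"turn":0}]'
python3 -m crank '[{"fingers":255,"slide":[3,3,-4],"turn":0},{"fingers":255,"slide":[3,6,-8],"turn":0},{"fingers":255,"slide":[3,9,-8],"turn":0},{"fingers":255,"slide":[3,9,-8],"turn":0}]'
python3 - <<'E'
from h import *
where();blank()
im,d,K,R,o=cam('wrist');cv2.imwrite('pics/home.png',cv2.resize(im,(768,576))[...,::-1]);np.savez('/tmp/w2',im=im,K=K,R=R,o=o)
E
```

```text
clock: 5.53
position: [478.8, -32.3, 156.7]
orientation: [0.606, 0.795, -0.001, 0.0]
wrist_force: [0.9, -0.3, -0.5]
opening: 0.0
finger_force: 0.0
clock: 5.87
position: [565.3, 21.6, 239.6]
orientation: [0.606, 0.795, 0.004, 0.006]
wrist_force: [0.6, -0.8, -0.1]
opening: 0.2
finger_force: 0.0
clock 5.8667 tcp jig [-109.    91.2] 239.6 toolx in jig deg -179.9 F jig [1.  0.3] -0.1 open 0.2
scene 496 [[-50.9, -38.3, 51.3], [86.6, 21.0, 60.3]] ((17.791336059570312, -8.604108810424805), (61.949283599853516, 142.0884246826172), 89.63124084472656)
side 604 [[-48.4, -41.1, 50.5], [84.7, 19.8, 61.1]] ((17.776535034179688, -9.37833023071289), (140.00901794433594, 64.77859497070312), 0.20898768305778503)
wrist 1464 [[-49.0, -37.0, 52.0], [11.9, 23.0, 57.1]] ((-12.362152099609375, -7.083744049072266), (74.42259216308594, 62.370967864990234), 0.45394834876060486)
```

View pics/home.png

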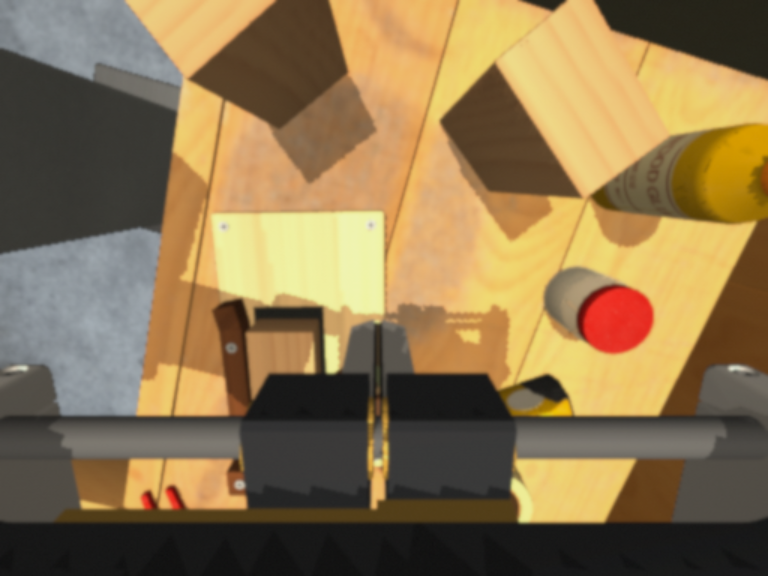

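Wrist view: blank lies square beside the fence (foot end at (285,320)), nothing else disturbed. I check for a gap at the guide block in the scene image, and the knob position.

```bash
python3 - <<'E'
from h import *
for n in('scene','side'):
    im,d,K,R,o=cam(n);P=pts(d,K,R,o);q=np.concatenate([(P[...,:2]-t)@Rm,P[...,2:]],-1)
    m=(abs(q[...,1]+8)<12)&(q[...,0]>60)&(q[...,0]<130)&(q[...,2]>10)&(q[...,2]<75)
    x=q[m];x=x[np.argsort(x[:,0])]
    for a in range(60,130,5):
        k=(x[:,0]>=a)&(x[:,0]<a+5)
        if k.any(): print(n,a,k.sum(),x[k][:,2].min().round(),x[k][:,2].max().round())
    hsv=cv2.cvtColor(im,cv2.COLOR_RGB2HSV);r=(((hsv[...,0]<6)|(hsv[...,0]>174))&(hsv[...,1]>190)&(hsv[...,2]>90))&(abs(q[...,0]-20)<50)&(abs(q[...,1]-140)<40)&(q[...,2]>45)
    print('knob',r.sum(),np.percentile(q[r],[5,50,95],axis=0).round().tolist(),np.argwhere(r).mean(0))
    cv2.imwrite(f'/tmp/{n}.png',im[...,::-1])
    if n=='scene': a=cv2.resize(im[145:215,250:330],(560,490),interpolation=2)
cv2.imwrite('pics/gap.png',a[...,::-1])
E
```

```text
scene 60 9 52.0 59.0
scene 65 4 55.0 59.0
scene 70 6 51.0 59.0
scene 75 7 53.0 60.0
scene 80 8 54.0 60.0
scene 85 8 57.0 71.0
scene 90 14 54.0 68.0
scene 95 8 66.0 72.0
scene 100 6 67.0 71.0
scene 105 5 66.0 70.0
scene 110 5 65.0 69.0
scene 115 4 65.0 69.0
knob 19 [[10.0, 134.0, 63.0], [13.0, 141.0, 74.0], [23.0, 146.0, 83.0]] [167.31578947 254.73684211]
side 60 12 44.0 59.0
side 65 10 47.0 62.0
side 70 10 50.0 62.0
side 75 10 52.0 62.0
side 80 9 46.0 60.0
side 85 8 56.0 64.0
side 90 9 62.0 72.0
side 95 9 65.0 74.0
side 100 10 62.0 70.0
side 105 9 62.0 73.0
side 110 10 61.0 72.0
side 115 15 14.0 69.0
side 120 8 10.0 48.0
knob 8 [[18.0, 133.0, 75.0], [23.0, 138.0, 79.0], [26.0, 140.0, 84.0]] [197.5 285. ]Traceback (most recent call last):
  File "<stdin>", line 13, in <module>
TypeError: 'int' object is not subscriptable
```

The surface steps from blank top (~57) straight to block top (~68) at x≈88–90 with no gap, so the blank is home. Now the lever: move over to the +x side of the knob, staying high, and check the spot is free.

```bash
python3 -m crank '[{"fingers":255,"slide":[-4,1.3,0],"turn":-1},{"fingers":255,"slide":[-8,2.6,0],"turn":-2},{"fingers":255,"slide":[-12,3.9,0],"turn":-4},{"fingers":255,"slide":[-15.9,5.1,0],"turn":-6},{"fingers":255,"slide":[-15.9,5.1,0],"turn":-6}]'
python3 -m crank '[{"fingers":255,"slide":[0,0,0],"turn":0},{"fingers":255,"slide":[0,0,0],"turn":0}]'
python3 - <<'E'
from h import *
where();print(get_state()['joints'].round(2))
for n in('side','wrist'):
    z=np.load(f'/tmp/{n}.npz');P=pts(z['d'],z['K'],z['R'],z['o']);q=np.concatenate([(P[...,:2]-t)@Rm,P[...,2:]],-1)
    m=(q[...,2]>45)&(q[...,2]<100)&(abs(q[...,0]-50)<60)&(abs(q[...,1]-142)<70)&(z['d']>0);q=q[m]
    for i in range(-10,110,10): print(n,i,[int(q[(abs(q[:,0]-i-5)<5)&(abs(q[:,1]-j-5)<5)][:,2].max(initial=0)) for j in range(80,210,10)])
E
```

```text
clock: 6.58
position: [651.0, -126.7, 233.1]
orientation: [0.566, 0.824, -0.002, 0.001]
wrist_force: [1.0, 0.1, 0.3]
opening: 0.4
finger_force: 0.0
clock: 6.75
position: [647.3, -119.1, 234.5]
orientation: [0.565, 0.825, -0.0, -0.002]
wrist_force: [-0.6, 0.5, 0.3]
opening: 0.6
finger_force: 0.0
clock 6.75 tcp jig [ 48.3 133.2] 234.5 toolx in jig deg -174.1 F jig [-0.7 -0.5] 0.3 open 0.6
[-0.29  0.4   1.28  0.    1.46 -0.66]
side -10 [0, 0, 0, 0, 0, 0, 0, 0, 0, 0, 0, 0, 0]
side 0 [0, 0, 0, 0, 0, 0, 73, 0, 0, 0, 0, 0, 0]
side 10 [66, 62, 62, 59, 78, 79, 80, 0, 0, 0, 0, 0, 0]
side 20 [63, 64, 64, 63, 83, 89, 80, 0, 0, 0, 0, 0, 0]
side 30 [56, 59, 61, 57, 56, 73, 0, 0, 0, 0, 0, 0, 60]
side 40 [0, 0, 0, 0, 0, 0, 0, 0, 0, 0, 0, 0, 52]
side 50 [0, 0, 0, 0, 0, 0, 0, 0, 0, 0, 0, 0, 52]
side 60 [0, 0, 0, 0, 0, 0, 0, 0, 0, 0, 0, 0, 0]
side 70 [0, 0, 0, 0, 0, 0, 0, 0, 0, 0, 0, 0, 0]
side 80 [0, 0, 0, 0, 0, 0, 0, 0, 0, 0, 0, 0, 0]
side 90 [0, 0, 0, 0, 0, 0, 0, 0, 0, 0, 0, 0, 0]
side 100 [0, 0, 0, 0, 0, 0, 0, 0, 0, 0, 0, 0, 0]
wrist -10 [0, 0, 0, 0, 0, 0, 0, 0, 0, 0, 0, 0, 0]
wrist 0 [0, 0, 0, 0, 0, 0, 0, 0, 0, 0, 0, 0, 0]
wrist 10 [59, 58, 58, 59, 58, 81, 80, 57, 0, 0, 0, 0, 0]
wrist 20 [59, 59, 58, 59, 77, 80, 80, 77, 0, 0, 0, 0, 0]
wrist 30 [59, 58, 58, 58, 57, 79, 80, 0, 0, 0, 0, 0, 0]
wrist 40 [0, 0, 0, 0, 0, 0, 0, 0, 0, 0, 0, 0, 0]
wrist 50 [0, 0, 0, 0, 0, 0, 0, 0, 0, 0, 0, 0, 0]
wrist 60 [0, 0, 0, 0, 0, 0, 0, 0, 0, 0, 0, 0, 0]
wrist 70 [0, 0, 0, 0, 0, 0, 0, 0, 0, 0, 0, 0, 0]
wrist 80 [0, 0, 0, 0, 0, 0, 0, 0, 0, 0, 0, 0, 0]
wrist 90 [0, 0, 0, 0, 0, 0, 0, 0, 0, 0, 0, 0, 0]
wrist 100 [0, 0, 0, 0, 0, 0, 0, 0, 0, 0, 0, 0, 0]
```

```bash
python3 -m crank '[{"fingers":255,"slide":[-0.9,0.7,2],"turn":0},{"fingers":255,"slide":[-0.9,0.7,6],"turn":0},{"fingers":255,"slide":[-0.9,0.7,10],"turn":0},{"fingers":255,"slide":[-0.9,0.7,13.5],"turn":0},{"fingers":255,"slide":[-0.9,0.7,15.7],"turn":0}]'
python3 -m crank '[{"fingers":255,"slide":[0,0,0],"turn":0},{"fingers":255,"slide":[0,0,0],"turn":0}]'
python3 - <<'E'
from h import *
where()
E
```

```text
clock: 7.17
position: [654.9, -122.3, 75.1]
orientation: [0.564, 0.826, -0.001, -0.003]
wrist_force: [0.1, 0.3, -0.1]
opening: -0.0
finger_force: 0.0
clock: 7.33
position: [657.1, -123.3, 78.1]
orientation: [0.564, 0.826, -0.0, -0.001]
wrist_force: [-0.2, 0.0, 0.7]
opening: 0.4
finger_force: 0.0
clock 7.3333 tcp jig [ 55.  141.5] 78.1 toolx in jig deg -173.9 F jig [-0.1 -0.2] 0.7 open 0.4
```

```bash
python3 -m crank '[{"fingers":255,"slide":[0.5,0.35,0],"turn":0},{"fingers":255,"slide":[1,0.35,0],"turn":0},{"fingers":255,"slide":[1.6,0.35,0],"turn":0},{"fingers":255,"slide":[1.6,0.35,0],"turn":0}]'
python3 -m crank '[{"fingers":255,"slide":[0.66,0.11,0],"turn":-4},{"fingers":255,"slide":[1.33,0.17,0],"turn":-8},{"fingers":255,"slide":[2.0,0.19,0],"turn":-12},{"fingers":255,"slide":[2.66,0.16,0],"turn":-16},{"fingers":255,"slide":[3.33,0.08,0],"turn":-20}]'
python3 - <<'E'
from h import *
where();im,d,K,R,o=cam('side')
P=pts(d,K,R,o);q=np.concatenate([(P[...,:2]-t)@Rm,P[...,2:]],-1)
hsv=cv2.cvtColor(im,cv2.COLOR_RGB2HSV);r=(((hsv[...,0]<6)|(hsv[...,0]>174))&(hsv[...,1]>190)&(hsv[...,2]>90))&(abs(q[...,0]+10)<80)&(abs(q[...,1]-110)<80)&(q[...,2]>45)
print('knob',r.sum(),np.median(q[r],axis=0).round())
E
```

```text
clock: 7.67
position: [657.1, -107.7, 80.7]
orientation: [0.564, 0.826, 0.001, 0.002]
wrist_force: [0.2, 0.7, 0.5]
opening: 0.7
finger_force: 0.0
clock: 8.08
position: [647.4, -77.7, 80.4]
orientation: [0.411, 0.912, 0.001, 0.003]
wrist_force: [3.6, -1.0, 1.1]
opening: 0.9
finger_force: 1.3
clock 8.0833 tcp jig [  8.4 144.1] 80.4 toolx in jig deg -153.8 F jig [1.9 3.2] 1.1 open 0.9
knob 0 [nan nan nan]
  return _methods._mean(a, axis=axis, dtype=dtype,
  ret = um.true_divide(
```

```bash
python3 -m crank '[{"fingers":255,"slide":[0.66,0,0.1],"turn":-4},{"fingers":255,"slide":[1.33,0,0.2],"turn":-8},{"fingers":255,"slide":[2.0,-0.1,0.3],"turn":-12},{"fingers":255,"slide":[2.66,-0.15,0.3],"turn":-16},{"fingers":255,"slide":[3.33,-0.25,0.3],"turn":-20}]'
python3 -c "
from h import *
where()"
python3 -m crank '[{"fingers":255,"slide":[0.66,0.11,0],"turn":-4},{"fingers":255,"slide":[1.33,0.17,0],"turn":-8},{"fingers":255,"slide":[2.0,0.19,0],"turn":-12},{"fingers":255,"slide":[2.66,0.16,0],"turn":-16},{"fingers":255,"slide":[3.33,0.08,0],"turn":-20}]'
python3 -c "
from h import *
where()"
```

```text
clock: 8.55
position: [623.1, -53.9, 76.8]
orientation: [0.247, 0.969, 0.001, 0.003]
wrist_force: [3.4, 0.2, -0.3]
opening: 0.6
finger_force: 1.3
clock 8.55 tcp jig [-20.9 127. ] 76.8 toolx in jig deg -133.9 F jig [0.7 3.3] -0.3 open 0.6
clock: 8.97
position: [594.2, -36.7, 76.8]
orientation: [0.075, 0.997, 0.001, 0.003]
wrist_force: [3.5, 1.5, -0.1]
opening: 0.2
finger_force: 1.5
clock 8.9667 tcp jig [-45.1 103.6] 76.8 toolx in jig deg -113.9 F jig [-0.5  3.8] -0.1 open 0.2
```

```bash
python3 -m crank '[{"fingers":255,"slide":[0.66,0.11,0],"turn":-4},{"fingers":255,"slide":[1.33,0.17,0],"turn":-8},{"fingers":255,"slide":[2.0,0.19,0],"turn":-12},{"fingers":255,"slide":[2.66,0.16,0],"turn":-16},{"fingers":255,"slide":[2.83,0.14,0],"turn":-17}]'
python3 -c "
from h import *
where()"
python3 -m crank '[{"fingers":255,"slide":[0.1,0.02,0],"turn":-1},{"fingers":255,"slide":[0.2,0.03,0],"turn":-2},{"fingers":255,"slide":[0.3,0.04,0],"turn":-3},{"fingers":255,"slide":[0.4,0.05,0],"turn":-4},{"fingers":255,"slide":[0.4,0.05,0],"turn":-4}]'
python3 -c "
from h import *
where()"
```

```text
clock: 9.38
position: [564.8, -30.9, 76.6]
orientation: [-0.072, 0.997, 0.0, 0.001]
wrist_force: [3.2, 2.3, 1.3]
opening: 0.3
finger_force: 1.4
clock 9.3833 tcp jig [-58.5  76.9] 76.6 toolx in jig deg -97.0 F jig [-1.4  3.7] 1.3 open 0.3
clock: 9.8
position: [560.5, -32.1, 75.6]
orientation: [-0.107, 0.994, -0.0, 0.0]
wrist_force: [2.8, 1.4, 1.9]
opening: 0.6
finger_force: 1.3
clock 9.8 tcp jig [-58.5  72.4] 75.6 toolx in jig deg -93.0 F jig [-0.6  3. ] 1.9 open 0.6
```

```bash
python3 -m crank '[{"fingers":255,"slide":[0.1,0,0],"turn":-1},{"fingers":255,"slide":[0.2,0,0],"turn":-2},{"fingers":255,"slide":[0.3,0,0],"turn":-3},{"fingers":255,"slide":[0.4,0,0],"turn":-3},{"fingers":255,"slide":[0.4,0,0],"turn":-3}]'
python3 -c "
from h import *
where()"
python3 -m crank '[{"fingers":255,"slide":[0.1,0,0],"turn":0},{"fingers":255,"slide":[0.2,0,0],"turn":0},{"fingers":255,"slide":[0.2,0,0],"turn":0}]'
python3 -c "
from h import *
where()"
```

```text
clock: 10.22
position: [557.2, -32.2, 75.5]
orientation: [-0.133, 0.991, 0.0, 0.001]
wrist_force: [4.4, 3.5, -0.7]
opening: 0.6
finger_force: 2.5
clock 10.2167 tcp jig [-59.2  69.1] 75.5 toolx in jig deg -90.0 F jig [-2.2  5.1] -0.7 open 0.6
clock: 10.47
position: [556.5, -32.3, 75.6]
orientation: [-0.133, 0.991, 0.001, 0.002]
wrist_force: [6.6, 3.9, -0.6]
opening: 0.1
finger_force: 3.6
clock 10.4667 tcp jig [-59.3  68.4] 75.6 toolx in jig deg -90.0 F jig [-2.   7.4] -0.6 open 0.1
```

Stiffening now; continue up to ~14 N.

```bash
python3 -m crank '[{"fingers":255,"slide":[0.1,0,0],"turn":0},{"fingers":255,"slide":[0.2,0,0],"turn":0},{"fingers":255,"slide":[0.3,0,0],"turn":0},{"fingers":255,"slide":[0.3,0,0],"turn":0}]'
python3 -c "
from h import *
where()"
python3 -m crank '[{"fingers":255,"slide":[0.1,0,0],"turn":0},{"fingers":255,"slide":[0.2,0,0],"turn":0},{"fingers":255,"slide":[0.2,0,0],"turn":0},{"fingers":255,"slide":[0.2,0,0],"turn":0}]'
python3 -c "
from h import *
where()"
```

```text
clock: 10.8
position: [555.5, -32.5, 75.7]
orientation: [-0.132, 0.991, 0.001, 0.004]
wrist_force: [9.5, 7.1, -3.6]
opening: 0.7
finger_force: 5.5
clock 10.8 tcp jig [-59.4  67.4] 75.7 toolx in jig deg -90.1 F jig [-4.4 11. ] -3.6 open 0.7
clock: 11.13
position: [554.6, -32.7, 75.7]
orientation: [-0.132, 0.991, 0.001, 0.005]
wrist_force: [11.0, 7.9, -4.8]
opening: 0.4
finger_force: 6.5
clock 11.1333 tcp jig [-59.5  66.5] 75.7 toolx in jig deg -90.1 F jig [-4.7 12.6] -4.8 open 0.4
```

```bash
python3 -m crank '[{"fingers":255,"slide":[0.1,0,0],"turn":0},{"fingers":255,"slide":[0.2,0,0],"turn":0},{"fingers":255,"slide":[0.2,0,0],"turn":0},{"fingers":255,"slide":[0.2,0,0],"turn":0}]'
python3 -c "
from h import *
where()"
python3 -m crank '[{"fingers":255,"slide":[0.1,0,0],"turn":0},{"fingers":255,"slide":[0.2,0,0],"turn":0},{"fingers":255,"slide":[0.2,0,0],"turn":0},{"fingers":255,"slide":[0.2,0,0],"turn":0}]'
python3 -c "
from h import *
where()"
```

```text
clock: 11.47
position: [553.8, -32.8, 75.8]
orientation: [-0.132, 0.991, 0.001, 0.006]
wrist_force: [13.0, 8.5, -5.6]
opening: 0.5
finger_force: 7.6
clock 11.4667 tcp jig [-59.5  65.7] 75.8 toolx in jig deg -90.1 F jig [-4.8 14.8] -5.6 open 0.5
clock: 11.8
position: [553.5, -32.8, 75.9]
orientation: [-0.132, 0.991, 0.002, 0.008]
wrist_force: [16.5, 10.5, -8.8]
opening: 0.3
finger_force: 9.1
clock 11.8 tcp jig [-59.6  65.4] 75.9 toolx in jig deg -90.2 F jig [-5.8 18.7] -8.8 open 0.3
```

Firm stop at ~19 N: the cam is wedged. Back off, rise, and check.

```bash
python3 -m crank '[{"fingers":255,"slide":[-1,0,0],"turn":0},{"fingers":255,"slide":[-2.5,0,0],"turn":0},{"fingers":255,"slide":[-2.5,0,-4],"turn":0},{"fingers":255,"slide":[-2.5,0,-8],"turn":0},{"fingers":255,"slide":[-2.5,0,-12],"turn":0}]'
python3 -m crank '[{"fingers":255,"slide":[-4,0,-4],"turn":0},{"fingers":255,"slide":[-8,0,-8],"turn":0},{"fingers":255,"slide":[-12,0,-10],"turn":0},{"fingers":255,"slide":[-14,0,-10],"turn":0},{"fingers":255,"slide":[-14,0,-10],"turn":0}]'
python3 - <<'E'
from h import *
where();blank()
im,d,K,R,o=cam('scene');a=cv2.resize(im[135:235,235:335],(400,400),interpolation=2)
im,d,K,R,o=cam('side');b=cv2.resize(im[180:270,210:310],(400,360),interpolation=2)
c=np.zeros((400,400,3),'uint8');c[:360]=b
cv2.imwrite('pics/end.png',np.hstack([a,c])[...,::-1])
E
```

```text
clock: 12.22
position: [567.4, -29.5, 195.0]
orientation: [-0.134, 0.991, 0.0, -0.004]
wrist_force: [1.6, 0.3, 0.1]
opening: 0.4
finger_force: 0.0
clock: 12.63
position: [709.3, 8.3, 296.6]
orientation: [-0.134, 0.991, -0.001, 0.002]
wrist_force: [0.4, -0.5, -0.1]
opening: 0.1
finger_force: 0.0
clock 12.6333 tcp jig [-58.2 226.6] 296.6 toolx in jig deg -89.9 F jig [0.6 0.3] -0.1 open 0.1
scene 465 [[-50.1, -40.9, 51.9], [86.4, 15.1, 60.4]] ((18.200347900390625, -8.402812957763672), (141.41720581054688, 66.84732818603516), 0.11204623430967331)
side 544 [[-49.1, -40.9, 50.5], [85.4, 15.0, 61.3]] ((17.698841094970703, -8.12234115600586), (139.21377563476562, 67.60625457763672), 0.22818967700004578)
wrist 2264 [[-45.6, -6.3, 51.5], [86.4, 17.7, 57.2]] ((20.32604217529297, 5.405622482299805), (137.46759033203125, 25.638151168823242), 0.5728552937507629)
```

View pics/end.png

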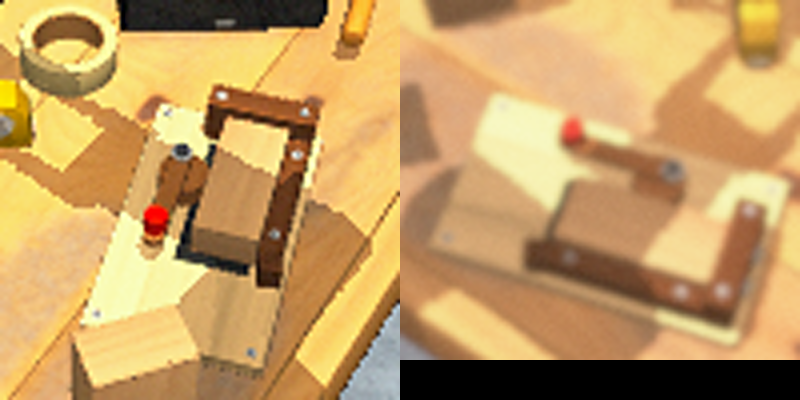

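The end picture shows the blank flush on the fence and home at the block (230,190), with the lever along the bed and its knob at (155,220). The robot is clear, so I hand in.

```bash
python3 -c "from bench import job_done;print(job_done())"
```

```text
the job is handed in; nothing more can be done
None
```

The job is handed in at about 12.7 s on the robot's clock: the blank was tipped flat, pushed home against the guide block and wedged against the fence by the cam (up to about 19 N on the lever knob), no bystander was contacted on purpose or looked moved in the final crops, and the hand-in returned no verdict.

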